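Draw the charged battery pack out from under the station's canopy

TASK

The battery pack for the cordless whisk is charged. Take it by its pull tab from under the canopy of the charging station, draw it out through the narrow front opening - it jams behind one of the front plates until you shift it sideways in line with the opening - and set it down flat and right way up in the shallow steel tray. Set it down rather than dropping it, let go, and leave the spice jar, the espresso cup and the salt shaker where they stand.

Things in the scene. Friction and masses are not known exactly. Their poses are not given: they have to be found in the camera images.
- station: Charging station: grey box with black canopy, fixed. 103 (x) x 120 (y) mm, 102 mm high. Origin under its middle, on the worktop; -x points out of the front. Its bay, closed at back, sides and top, runs from x -47 to +35 mm, y -32 to +32 mm (64 wide), 26 to 74 mm above the worktop. Front plane at x = -53 mm.
- canopy_lip (a point): Middle of the canopy's front lower edge, 40 mm out from the station's front plane and 96 mm above the worktop. The canopy is 6 mm thick, 124 mm wide and reaches a few mm past the end of the pack's tab, so the tab cannot be taken from straight above: come from the front, tool leaning back about 40 degrees from vertical, fingers pointing down and into the station.
- front_middle (a point): Middle of the front plane at bay floor height (axes as station). Two fixed upright aluminium plates, 6 mm thick, stand here, one 44 mm wide, one 12 mm. The opening between them is 45 mm wide; its middle is 8 mm to the left or right (station y +8 or -8) of this point, towards the narrow plate, changing from time to time. No pose tells which side: see it or feel it.
- pack: Battery pack: black block 60 (x) x 40 (y) x 44 (z) mm, 0.13 to 0.25 kg, loose in the bay, front corners chamfered 2.5 mm. Origin: centre of its underside; -x towards its tab. Its front is 3 to 9 mm behind the plates, its middle within 2 mm of the bay's: a straight pull jams on a plate (stop at about 7 N). Within 2.5 mm of the opening's middle it slides out freely.
- tab_grip (a point): Point to grip, in the pack's grey pull tab: pack x -68, z +28 mm. The tab is an upright plate 12 mm thick (y), 24 mm high (pack z 16 to 40 mm), 45 mm long (pack x -30 to -75 mm), in the middle of the pack's front; 30 to 36 mm of it sticks out through the opening.
- tray: Shallow steel tray fixed to the worktop, 140 (x) x 130 (y) mm outside, walls 4 mm thick and 10 mm high, floor 4 mm thick. Origin: centre of its underside; z up. The tab may overhang its rim.
- jar: Bystander: glass spice jar with dark cap, 41 mm across, 105 mm high. Origin: centre of its underside.
- cup: Bystander: blue-grey espresso cup, 64 x 93 mm with handle, 53 mm high. Origin: centre of its underside.
- shaker: Bystander: glass salt shaker with metal top, 44 mm across, 90 mm high. Origin: centre of its underside.
Not all that is in view belongs to the job. Leave any yellow look-alike of the pack alone.

How it is judged (in metres and radians):
On the way:
1. the pack is wholly out of the front opening (x of pack in the frame of station below -0.085 m), for 0.1 s.
At the end, for the whole second after the job is handed in: The pack stands right way up in the tray, let go and at rest: the middle of its underside within 55 mm (tray x) and 50 mm (tray y) of the tray's middle and less than 8 mm above the tray's underside, tilted by less than 0.1 rad (x of pack in the frame of tray between -0.055 and 0.055 m and y of pack in the frame of tray between -0.05 and 0.05 m and z of pack in the frame of tray below 0.008 m and angle between pack's own z axis and vertical below 0.1 rad and linear speed of pack below 0.03 m/s and contact force between pack and the fingers below 0.05 N); the robot touches nothing.
It fails at once if the pack, out of the station, is let go more than 34 mm above the worktop (dropped) (x of pack in the frame of station below -0.12 m and height (world z) of pack above 0.034 m and contact force between pack and the fingers below 0.05 N).
It fails at once if the spice jar is moved by more than 30 mm or tipped (distance of jar from where it was at the start of the episode above 0.03 m or angle between jar's own z axis and vertical above 0.5 rad).
It fails at once if the espresso cup is moved by more than 30 mm or tipped (distance of cup from where it was at the start of the episode above 0.03 m or angle between cup's own z axis and vertical above 0.5 rad).
It fails at once if the salt shaker is moved by more than 30 mm or tipped (distance of shaker from where it was at the start of the episode above 0.03 m or angle between shaker's own z axis and vertical above 0.5 rad).
It also fails if it takes over 48 s, if anything falls off the work surface, if the arm or the gripper's body presses on something with over 40 N, if the wrist force passes 120 N, or if a joint passes its speed limit or range.

ROBOT

A 6-joint arm with a two-finger parallel gripper is mounted at the origin on a cart in front of the work surface, level with it; the furniture and walls round the work are solid. World frame = base frame: x ahead of the robot, y to its left, z up, the work surface at z = 0. Lengths are in mm, angles in rad, forces in N, time in s.
With the tool pointing down it reaches from about 400 to 925 mm from the base axis. Payload 12.5 kg.
Tool frame: the origin (TCP) lies midway between the tips of the shut fingers; the grasp point (between the pads) lies 19 mm behind it; z points along the fingers, y is the line along which they close (so a half turn about z gives the same grasp; the last joint's range is limited). The gripper opens to 95 mm and grips with 3 to 60 N. Pads are 20 mm wide; open, the fingers measure 119 mm over their backs; the gripper's body (75 mm by 180 mm) begins 59 mm behind the grasp point.
Start: joints at [-1.228, 0.491, 1.559, -0, 1.092, -0.106], TCP at [271.202, -563.113, 214.661] pointing down, gripper open.
Joint ranges: [-3.1, 3.1], [-0.84, 2.19], [0.05, 2.79], [-1.13, 4.28], [0.06, 2.93], [-2.69, 2.69]. Speed limits (rad/s): [2.22, 2.22, 2.79, 3.14, 3.14, 3.14].

INTERFACE

Orientations are given as [roll, pitch, yaw] about the fixed x, y, z axes, in that order (R = Rz(yaw) Ry(pitch) Rx(roll)).
In Python, from cell import state, read_camera, camera_info, env gives the robot as it stands.
- The arm moves only by the tool move_arm, never from a script. Its argument "commands" is a list of rows, each a list of 3 entries, a list of its own where there are three numbers: the shift along the world's x, y, z in cm, then the turn, a rotation vector about the world's x, y, z in degrees, then the opening, from 0 (shut) to 1 (fully open). A call has 1 to 10 rows; each row shifts and turns the commanded pose from where the row before left it; what a row does not reach is not made up. A row lasts 1/10 s, in which the tool goes at most 50 mm and 8.59 degrees, less where a joint would pass 70% of its speed; a pose out of reach is approached as far as the arm can. A call with a gripper value outside its range is refused whole. The fingers move at their own pace and stop on an object; the grip force is fixed at half the most. Time passes only in rows, so rows that do not move let the fingers close. It gives the time, the measured TCP pose, the force, the opening and the grip force at its end, in the units of the state.
- state(): the state, without advancing time (a new reading comes with each control period).
- read_camera(name): name is "scene" or "top" or "wrist"; returns the picture (400x640x3 uint8, blue, green, red); there is no depth.
- camera_info(name): a dict with "K" (3x3 intrinsics, pixels), "cam_to_world" (4x4, takes a point from camera to world coordinates). Camera axes: x right, y down, z forward; pixel columns grow to the right and rows downward; lengths in mm; the calibration is good to about 2 mm. A picture is of the moment at which its call begins: read the wrist's pose just before it. camera_info takes no time and is no camera call; for the wrist camera it gives the pose at the moment of the call.
- env.job_done(): hands the job in; it is judged then, once.
The state is a dict: "t": time; "joints": joint angles; "qvel": joint speeds; "tau": joint torques, N m; "eef_pos": TCP position; "tcp_rot": TCP orientation; "ft_force": force on the tool from outside, world axes, zero at the start; "moment": the same for the moment, N m; "opening": opening from 0.0 (shut) to 1.0 (fully open); "grip_force": force on a finger pad.
Only numpy, scipy, OpenCV 4.12 (cv2) and the standard library are available. Lean on these libraries where they do the work, as an engineer would, in place of code of your own. Each camera call takes 0.05 s, during which the arm holds its last target. There are 200 camera calls.

## Working session

There is one attempt and no reset: what is moved stays moved. The work goes in short steps, Python scripts to look and compute and a tool call to move; the robot and the scene stay as the last step left them, time stands still between calls to the robot, and variables do not carry over. Pictures are saved under pics/ and viewed, at most 10 in all, crops included, and the job is handed in when it is done.

Besides the shell and the picture viewer there is one more tool, called after "Request:" by a JSON object that holds its "api" and its "payload". move_arm: Moves the arm, as the interface text tells. Its arguments: {"type":"object","properties":{"commands":{"type":"array"}},"required":["commands"]}

```bash
mkdir -p pics; cat > h.py <<'E'
import numpy as np, cv2
from cell import state, read_camera, camera_info, env
def ray(name,u,v):
    c=camera_info(name);K=np.array(c["K"]);T=np.array(c["cam_to_world"])
    d=T[:3,:3]@np.linalg.inv(K)@[u,v,1];return T[:3,3],d/np.linalg.norm(d)
def onz(name,u,v,z):
    o,d=ray(name,u,v);return o+d*(z-o[2])/d[2]
E
python3 - <<'E'
from h import *
a=read_camera("scene");b=read_camera("top")
cv2.imwrite("pics/scene.png",a);cv2.imwrite("pics/top.png",b)
for n in("scene","top"):
    c=camera_info(n);print(n,np.round(c["K"],1).tolist(),np.round(c["cam_to_world"],3).tolist())
print(state())
E
```

```text
scene [[382.3, 0.0, 317.2], [0.0, 382.3, 193.7], [0.0, 0.0, 1.0]] [[-0.847, -0.279, 0.453, 141.42], [-0.532, 0.441, -0.723, 694.617], [0.002, -0.853, -0.522, 564.312], [0.0, 0.0, 0.0, 1.0]]
top [[435.3, 0.0, 317.2], [0.0, 435.3, 205.5], [0.0, 0.0, 1.0]] [[-0.003, -0.999, 0.048, 487.333], [-1.0, 0.004, 0.015, -0.739], [-0.015, -0.048, -0.999, 1123.153], [0.0, 0.0, 0.0, 1.0]]
{'t': 0.1, 'joints': array([-1.22760486e+00,  4.91460891e-01,  1.55939027e+00,  8.88089820e-06,
        1.09170518e+00, -1.05594816e-01]), 'qvel': array([ 0.00100203, -0.00230519, -0.00304897, -0.00125084,  0.00089415,
        0.00032318]), 'tau': array([ 2.24342708e-03, -6.13624549e+01, -2.58602768e+01,  6.93353126e-02,
        4.70128481e-02, -7.22934169e-05]), 'eef_pos': array([ 271.12193933, -562.89080788,  214.14343145]), 'tcp_rot': array([-3.14063516e+00, -1.09404651e-04,  4.48782135e-01]), 'ft_force': array([ 0.20703623, -0.69055066, -0.76237608]), 'moment': array([-0.01940463, -0.00529749,  0.06033697]), 'grip_force': 0.0, 'opening': 0.9991099258036502}
```

View pics/scene.png

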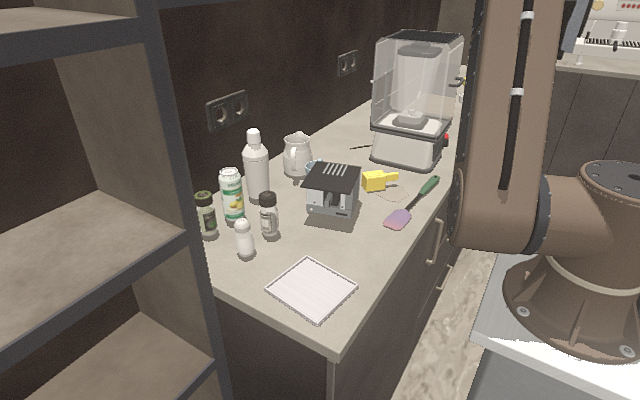

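View pics/top.png

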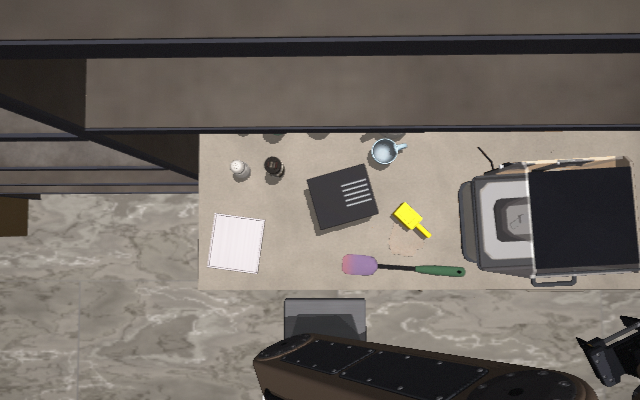

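```bash
python3 - <<'E'
from h import *
a=cv2.imread("pics/scene.png");b=cv2.imread("pics/top.png")
c=np.hstack([cv2.resize(a[150:240,290:380],None,fx=4.4,fy=4.4,interpolation=cv2.INTER_CUBIC),cv2.resize(b[160:250,295:385],None,fx=4.4,fy=4.4,interpolation=cv2.INTER_CUBIC)])
cv2.imwrite("pics/c1.png",c)
def comp(m,pt):
    n,l,s,ct=cv2.connectedComponentsWithStats(m.astype(np.uint8));k=l[pt[1],pt[0]]
    return max(cv2.findContours((l==k).astype(np.uint8),cv2.RETR_EXTERNAL,cv2.CHAIN_APPROX_NONE)[0],key=cv2.contourArea)
g=b.max(2)
for nm,m,pt,z in(("canopy",g<75,(325,200),102),("tray",b.min(2)>195,(236,243),6)):
    r=cv2.minAreaRect(comp(m,pt));p=[onz("top",*q,z) for q in cv2.boxPoints(r)]
    print(nm,np.round(cv2.boxPoints(r),1).tolist(),np.round(p)[:,:2].tolist(),[round(np.linalg.norm(p[i]-p[i-1]),1) for i in range(4)],np.round(np.mean(p,0),1))
for nm,u,v,z in(("shaker",238,168,80),("jar",274,166,100),("cup",384,151,50)): print(nm,np.round(onz("top",u,v,z)))
E
```

```text
canopy [[305.79998779296875, 179.60000610351562], [363.70001220703125, 163.10000610351562], [378.20001220703125, 213.5], [320.20001220703125, 230.10000610351562]] [[597.0, 41.0], [636.0, -95.0], [517.0, -128.0], [478.0, 8.0]] [np.float64(123.5), np.float64(142.1), np.float64(123.4), np.float64(141.2)] [557.1 -43.5 102. ]
tray [[206.60000610351562, 266.5], [214.10000610351562, 212.60000610351562], [264.1000061035156, 219.5], [256.6000061035156, 273.3999938964844]] [[385.0, 300.0], [523.0, 282.0], [505.0, 153.0], [368.0, 172.0]] [np.float64(129.7), np.float64(139.1), np.float64(130.5), np.float64(138.7)] [445.4 226.6   6. ]
shaker [629. 206.  80.]
jar [630. 117. 100.]
cup [ 673. -150.   50.]
```

View pics/c1.png

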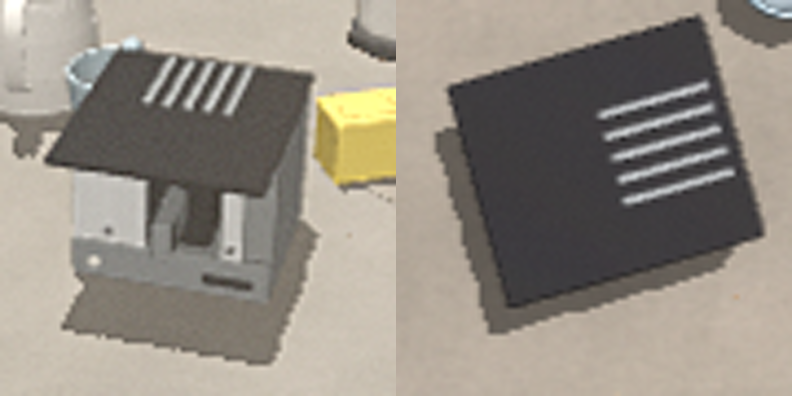

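The scene crop shows the opening offset to the camera's right, with the narrow plate at about (232,228). That is world −x, so station y is about −8. The canopy measures 123 x 141 mm and the tray 130 x 139 mm, both matching the sizes given. I'll set out now.

Request:
{"api": "move_arm", "payload": {"commands": [[[0, 4, 1], [0, 0, 8], 1], [[0, 4, 1], [0, 0, 8], 1], [[0, 4, 1], [0, 0, 8], 1], [[0, 4, 1], [0, 0, 8], 1], [[0, 4, 1], [0, 0, 8], 1], [[2.5, 4, 1], [0, 0, 8], 1], [[2.5, 4, 1], [0, 0, 8], 1], [[2.5, 4, 1], [0, 0, 8], 1], [[2.5, 4, 1], [0, 0, 8], 1], [[2.5, 4, 1], [0, 0, 8], 1]]}}

```text
t: 1.1
eef_pos: [396.7, -161.3, 315.1]
tcp_rot: [3.141, 0.0, 1.851]
ft_force: [0.9, -1.2, -1.0]
opening: 0.999
grip_force: 0.0
```

Request:
{"api": "move_arm", "payload": {"commands": [[[1.2, 2.5, 0], [-3.84, -1.1, 0], 1], [[1.2, 2.5, 0], [-3.84, -1.1, 0], 1], [[1.2, 2.5, 0], [-3.84, -1.1, 0], 1], [[1.2, 2.5, 0], [-3.84, -1.1, 0], 1], [[1.2, 2.5, 0], [-3.84, -1.1, 0], 1], [[1.2, 2.5, 0], [-3.84, -1.1, 0], 1], [[1.2, 2.5, 0], [-3.84, -1.1, 0], 1], [[1.2, 2.5, 0], [-3.84, -1.1, 0], 1], [[1.2, 2.5, 0], [-3.84, -1.1, 0], 1], [[1.2, 2.5, 0], [-3.84, -1.1, 0], 1]]}}

```text
t: 2.1
eef_pos: [516.5, 88.2, 314.7]
tcp_rot: [3.137, 0.7, 1.844]
ft_force: [0.6, -1.5, -0.7]
opening: 0.998
grip_force: 0.0
```

Request:
{"api": "move_arm", "payload": {"commands": [[[0, 0, -4], [0, 0, 0], 1], [[0, 0, -4], [0, 0, 0], 1], [[0, 0, -4], [0, 0, 0], 1], [[0, 0, -4], [0, 0, 0], 1], [[0, 0, 0], [0, 0, 0], 1]]}}

```text
t: 2.6
eef_pos: [514.5, 86.3, 150.7]
tcp_rot: [-3.135, 0.697, 1.85]
ft_force: [-0.8, -0.4, 0.4]
opening: 1.003
grip_force: 0.0
```

```bash
python3 - <<'E'
from h import *
s=state();w=read_camera("wrist");c=camera_info("wrist")
np.savez("w1.npz",K=c["K"],T=c["cam_to_world"]);cv2.imwrite("pics/w1.png",w)
print(np.round(s["eef_pos"],1),np.round(s["tcp_rot"],3),np.round(c["cam_to_world"],3).tolist(),np.round(c["K"],1).tolist())
K=np.array(c["K"]);T=np.array(c["cam_to_world"])
def proj(p):
    q=np.linalg.inv(T)@np.r_[p,1];q=K@q[:3];return np.round(q[:2]/q[2])
S=np.array([563.2,-64.9,0]);X=np.array([.276,-.961,0]);Y=np.array([.961,.276,0])
P=lambda x,y,z:S+x*X+y*Y+[0,0,z]
for n,p in dict(lip=(-93,0,96),tabend=(-86,0,54),wedge=(-53,14.5,50),nedge=(-53,-30.5,50)).items(): print(n,proj(P(*p)))
E
```

```text
[514.5  86.3 150.7] [-3.135  0.697  1.85 ] [[0.962, 0.156, 0.223, 470.776], [0.272, -0.544, -0.794, 246.411], [-0.002, 0.824, -0.566, 235.19], [0.0, 0.0, 0.0, 1.0]] [[323.1, 0.0, 315.2], [0.0, 323.1, 205.1], [0.0, 0.0, 1.0]]
lip [320. 225.]
tabend [320. 190.]
wedge [334. 206.]
nedge [290. 206.]
```

View pics/w1.png

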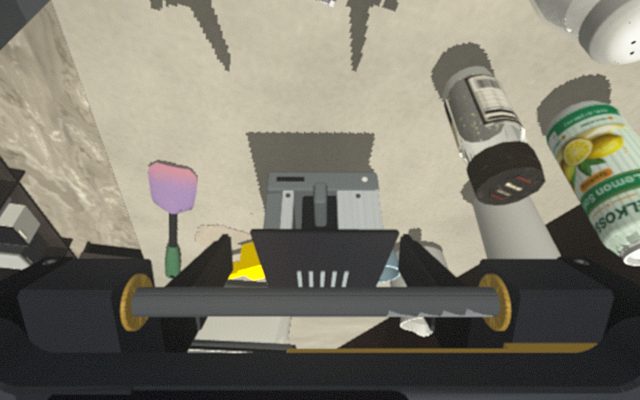

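```bash
python3 - <<'E'
from h import *
w=cv2.imread("pics/w1.png")
cv2.imwrite("pics/w1c.png",cv2.resize(w[160:240,240:400],None,fx=5,fy=5,interpolation=cv2.INTER_CUBIC))
z=np.load("w1.npz");K,T=z["K"],z["T"]
g=cv2.cvtColor(w,6).astype(int)
for v in(190,200,206,212,218): print(v,g[v,265:385].tolist())
S=np.array([563.2,-64.9,0]);X=np.array([.276,-.961,0]);Y=np.array([.961,.276,0])
for n,p in dict(lipL=(-93,-62,102),lipR=(-93,62,102),baseL=(-53,-60,26),baseR=(-53,60,26),botL=(-53,-60,0),botR=(-53,60,0),tabtop=(-86,0,66),tabbot=(-86,0,42),wedge=(-53,14.5,50),nedge=(-53,-30.5,50)).items():
    q=np.linalg.inv(T)@np.r_[S+p[0]*X+p[1]*Y+[0,0,p[2]],1];q=K@q[:3];print(n,np.round(q[:2]/q[2],1))
E
```

```text
190 [97, 100, 100, 108, 114, 114, 114, 112, 112, 113, 111, 114, 113, 113, 113, 114, 114, 124, 142, 155, 159, 158, 157, 157, 156, 157, 158, 149, 135, 114, 112, 110, 116, 116, 114, 110, 114, 115, 112, 113, 116, 113, 114, 111, 118, 116, 112, 107, 93, 86, 102, 111, 114, 112, 115, 113, 116, 113, 114, 110, 97, 92, 96, 110, 117, 116, 115, 119, 117, 117, 116, 120, 138, 155, 156, 155, 153, 152, 150, 152, 155, 152, 150, 155, 155, 150, 153, 153, 157, 151, 153, 155, 158, 154, 156, 156, 150, 152, 152, 151, 154, 151, 154, 152, 152, 152, 152, 152, 151, 154, 163, 174, 177, 172, 176, 196, 196, 194, 192, 189]
200 [98, 98, 110, 114, 115, 115, 113, 116, 116, 117, 112, 114, 117, 114, 110, 113, 125, 156, 183, 185, 185, 189, 186, 181, 185, 183, 187, 174, 147, 108, 99, 99, 99, 101, 100, 101, 97, 69, 46, 44, 44, 45, 44, 43, 41, 48, 44, 45, 63, 89, 111, 116, 119, 123, 117, 118, 119, 118, 120, 115, 104, 85, 53, 44, 45, 41, 45, 44, 45, 42, 43, 85, 139, 178, 185, 185, 186, 185, 182, 183, 183, 184, 183, 181, 182, 183, 180, 181, 186, 190, 185, 185, 187, 193, 190, 190, 189, 184, 184, 185, 184, 185, 184, 188, 188, 1
[... 1279 characters left out ...]
14, 110, 117, 143, 176, 183, 184, 186, 188, 186, 181, 185, 183, 182, 174, 140, 87, 80, 89, 100, 100, 103, 103, 101, 83, 52, 40, 42, 39, 43, 40, 43, 41, 41, 42, 44, 42, 67, 87, 94, 101, 101, 99, 97, 99, 100, 97, 95, 92, 76, 54, 42, 42, 46, 39, 46, 39, 42, 41, 52, 109, 163, 186, 190, 185, 189, 181, 182, 184, 183, 184, 185, 187, 183, 182, 182, 183, 187, 185, 186, 185, 185, 190, 189, 190, 185, 189, 185, 182, 186, 191, 188, 188, 187, 189, 189, 181, 182, 185, 185, 188, 186, 185, 182, 178, 184, 189, 191]
lipL [245.2 231.1]
lipR [395.6 231. ]
baseL [262.9 187.6]
baseR [376.2 187.5]
botL [265.1 168.9]
botR [373.7 168.8]
tabtop [320.  200.3]
tabbot [319.8 179.6]
wedge [333.9 206.2]
nedge [289.7 206.3]
```

View pics/w1c.png

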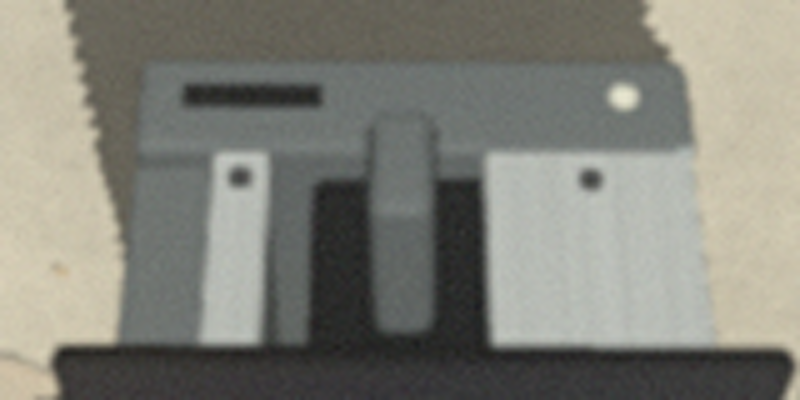

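The wrist view confirms it: the narrow plate's edge is at u≈293, the wide plate's at 337 and the tab centre at 320. The opening is therefore about 5 mm towards −y_s from the tab. I'll go in along the tool axis, lined up with the opening.

Request:
{"api": "move_arm", "payload": {"commands": [[[0.4, -1.3, -1.6], [0, 0, 0], 1], [[0.4, -1.3, -1.6], [0, 0, 0], 1], [[0.4, -1.3, -1.6], [0, 0, 0], 1], [[0.4, -1.3, -1.6], [0, 0, 0], 1], [[0.3, -1.0, -1.3], [0, 0, 0], 1], [[0, 0, 0], [0, 0, 0], 1]]}}

```text
t: 3.25
eef_pos: [536.2, 25.0, 78.2]
tcp_rot: [3.135, 0.696, 1.842]
ft_force: [0.3, 2.6, -11.1]
opening: 1.003
grip_force: 4.6
```

Request:
{"api": "move_arm", "payload": {"commands": [[[0.2, -0.7, -1.0], [0, 0, 0], 1], [[0.2, -0.7, -1.0], [0, 0, 0], 1], [[0.2, -0.7, -0.7], [0, 0, 0], 1], [[0, -0.3, -0.5], [0, 0, 0], 1], [[0, 0, 0], [0, 0, 0], 1], [[0, 0, 0], [0, 0, 0], 1]]}}

```text
t: 3.85
eef_pos: [542.8, 2.8, 48.2]
tcp_rot: [-3.142, 0.695, 1.843]
ft_force: [0.3, 0.3, -0.2]
opening: 1.002
grip_force: 0.0
```

```bash
python3 - <<'E'
from h import *
s=state();print({k:np.round(s[k],2) for k in("t","eef_pos","tcp_rot","ft_force","joints")})
w=read_camera("wrist");a=read_camera("scene")
cv2.imwrite("pics/w2.png",np.vstack([cv2.resize(w[120:260,160:480],(640,280)),cv2.resize(a[130:230,240:440],(640,320))]))
E
```

```text
{'t': np.float64(3.85), 'eef_pos': array([542.76,   2.76,  48.19]), 'tcp_rot': array([-3.14,  0.7 ,  1.84]), 'ft_force': array([ 0.27,  0.3 , -0.19]), 'joints': array([ 0.21,  0.7 ,  1.99, -1.13,  0.78,  0.9 ])}
```

View pics/w2.png

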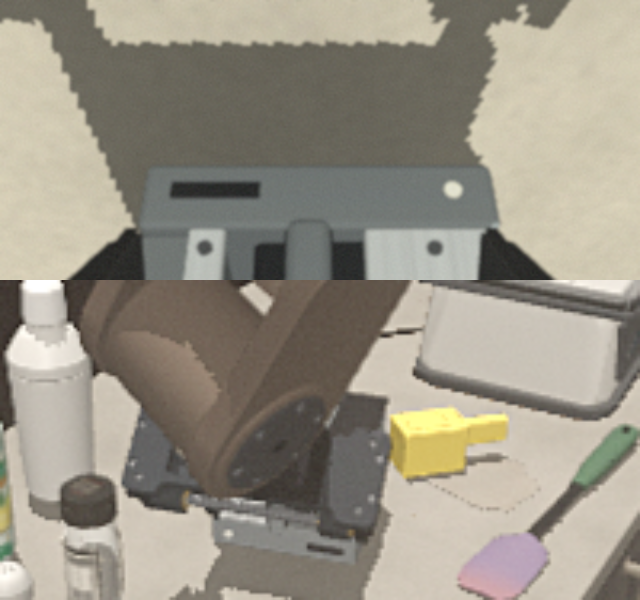

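The fingers straddle the tab (u≈308 in the crop) and the jar is clear. Joint 4 has reached its limit, so I'll ease the lean by 3° and finish the descent.

Request:
{"api": "move_arm", "payload": {"commands": [[[0, 0, 0], [1.44, 0.41, 0], 1], [[0, 0, 0], [1.44, 0.41, 0], 1], [[-0.25, -0.2, -0.3], [0, 0, 0], 1], [[0, -0.2, -0.3], [0, 0, 0], 1], [[0, 0, 0], [0, 0, 0], 1], [[0, 0, 0], [0, 0, 0], 1]]}}

```text
t: 4.55
eef_pos: [539.9, -0.8, 41.7]
tcp_rot: [-3.141, 0.642, 1.844]
ft_force: [-1.2, 2.7, -1.8]
opening: 1.003
grip_force: 2.0
```

```bash
python3 - <<'E'
from h import *
s=state();print({k:np.round(s[k],2) for k in("t","eef_pos","tcp_rot","ft_force","joints")})
d=s["eef_pos"]-[563.2,-64.9,0];print(d@[.276,-.961,0],d@[.961,.276,0])
E
```

```text
{'t': np.float64(4.55), 'eef_pos': array([539.93,  -0.85,  41.66]), 'tcp_rot': array([-3.14,  0.64,  1.84]), 'ft_force': array([-1.24,  2.69, -1.79]), 'joints': array([ 0.18,  0.69,  2.  , -1.11,  0.73,  0.86])}
-67.97631097923343 -4.681019357946554
```

Request:
{"api": "move_arm", "payload": {"commands": [[[0, 0.2, 0], [0, 0, 0], 1], [[0, 0, 0], [0, 0, 0], 0], [[0, 0, 0], [0, 0, 0], 0], [[0, 0, 0], [0, 0, 0], 0], [[0, 0, 0], [0, 0, 0], 0], [[0, 0, 0], [0, 0, 0], 0], [[0, 0, 0], [0, 0, 0], 0], [[0, 0, 0], [0, 0, 0], 0], [[0, 0, 0], [0, 0, 0], 0], [[0, 0, 0], [0, 0, 0], 0]]}}

```text
t: 5.55
eef_pos: [540.0, 0.9, 41.7]
tcp_rot: [-3.141, 0.642, 1.844]
ft_force: [-0.2, -0.0, 0.7]
opening: 0.297
grip_force: 0.0
```

Request:
{"api": "move_arm", "payload": {"commands": [[[0, 0, 0], [0, 0, 0], 0], [[0, 0, 0], [0, 0, 0], 0], [[0, 0, 0], [0, 0, 0], 0], [[0, 0, 0], [0, 0, 0], 0]]}}

```text
t: 5.95
eef_pos: [540.0, 0.9, 41.7]
tcp_rot: [-3.141, 0.642, 1.844]
ft_force: [1.3, -0.2, 0.2]
opening: 0.124
grip_force: 30.0
```

Request:
{"api": "move_arm", "payload": {"commands": [[[-0.055, 0.19, 0], [0, 0, 0], 0], [[-0.055, 0.19, 0], [0, 0, 0], 0], [[-0.055, 0.19, 0], [0, 0, 0], 0], [[0, 0, 0], [0, 0, 0], 0]]}}

```text
t: 6.35
eef_pos: [538.2, 7.0, 41.7]
tcp_rot: [-3.141, 0.642, 1.844]
ft_force: [-0.4, 1.4, 1.4]
opening: 0.124
grip_force: 30.0
```

Request:
{"api": "move_arm", "payload": {"commands": [[[-0.055, 0.19, 0], [0, 0, 0], 0], [[-0.055, 0.19, 0], [0, 0, 0], 0], [[0, 0, 0], [0, 0, 0], 0]]}}

```text
t: 6.65
eef_pos: [537.2, 10.7, 41.7]
tcp_rot: [-3.141, 0.642, 1.844]
ft_force: [-0.9, 1.8, 2.8]
opening: 0.125
grip_force: 30.0
```

Request:
{"api": "move_arm", "payload": {"commands": [[[-0.055, 0.19, 0], [0, 0, 0], 0], [[-0.055, 0.19, 0], [0, 0, 0], 0], [[0, 0, 0], [0, 0, 0], 0]]}}

```text
t: 6.95
eef_pos: [536.1, 14.5, 41.8]
tcp_rot: [-3.141, 0.642, 1.844]
ft_force: [-0.5, 2.2, 2.6]
opening: 0.127
grip_force: 30.0
```

Request:
{"api": "move_arm", "payload": {"commands": [[[-0.055, 0.19, 0], [0, 0, 0], 0], [[-0.055, 0.19, 0], [0, 0, 0], 0], [[0, 0, 0], [0, 0, 0], 0]]}}

```text
t: 7.25
eef_pos: [535.0, 18.3, 41.7]
tcp_rot: [-3.141, 0.642, 1.844]
ft_force: [-1.2, 2.3, 1.8]
opening: 0.124
grip_force: 30.0
```

Request:
{"api": "move_arm", "payload": {"commands": [[[-0.11, 0.38, 0], [0, 0, 0], 0], [[-0.11, 0.38, 0], [0, 0, 0], 0], [[-0.11, 0.38, 0], [0, 0, 0], 0], [[-0.11, 0.38, 0], [0, 0, 0], 0], [[-0.11, 0.38, 0], [0, 0, 0], 0], [[0, 0, 0], [0, 0, 0], 0]]}}

```text
t: 7.85
eef_pos: [529.4, 37.7, 41.7]
tcp_rot: [-3.141, 0.642, 1.844]
ft_force: [-1.6, 1.4, 2.2]
opening: 0.122
grip_force: 30.0
```

```bash
python3 - <<'E'
from h import *
s=state();print({k:np.round(s[k],2) for k in("t","eef_pos","tcp_rot","ft_force","joints","moment","opening")})
w=read_camera("wrist");a=read_camera("scene")
cv2.imwrite("pics/w3.png",np.vstack([cv2.resize(w[120:260,160:480],(640,280)),cv2.resize(a[130:230,240:440],(640,320))]))
E
```

```text
{'t': np.float64(7.85), 'eef_pos': array([529.43,  37.69,  41.71]), 'tcp_rot': array([-3.14,  0.64,  1.84]), 'ft_force': array([-1.58,  1.41,  2.16]), 'joints': array([ 0.25,  0.7 ,  1.99, -1.05,  0.76,  0.88]), 'moment': array([ 0.23, -0.02, -0.14]), 'opening': np.float64(0.12)}
```

View pics/w3.png

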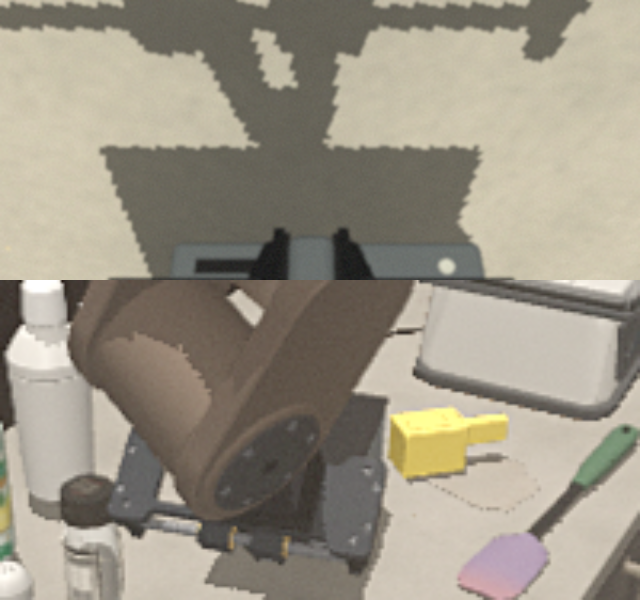

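The fingers still hold the tab and the pack is moving. The jar cap, around (90,495) in the lower view, is close to the gripper body, so I'll check that clearance numerically.

```bash
python3 - <<'E'
from h import *
b=cv2.imread("pics/top.png");m=(b[140:195,255:295].max(2)<70).astype(np.uint8)
n,l,s,c=cv2.connectedComponentsWithStats(m);k=1+s[1:,4].argmax();u,v=c[k]+[255,140];print(s[k],u,v)
p=onz("top",u,v,100);print(p)
d=p-[563.2,-64.9,0];print(d@[.276,-.961,0],d@[.961,.276,0])
z=np.load("w1.npz");K,T=z["K"],z["T"]
D=T[:3,:3]@np.linalg.inv(K)@[506,172,1.];o=T[:3,3];q=o+D*(95-o[2])/D[2];d=q-[563.2,-64.9,0];print(q,d@[.276,-.961,0],d@[.961,.276,0])
E
```

```text
[ 10  17  19  20 219] 273.41552511415523 166.52511415525115
[629.02513798 118.07065443 100.        ]
-157.66706082092824 113.75785821969292
[637.50645658 122.21735871  95.        ] -159.31119970089847 123.05289578095888
```

Request:
{"api": "move_arm", "payload": {"commands": [[[-0.22, 0.77, 0], [0, 0, 0], 0], [[-0.22, 0.77, 0], [0, 0, 0], 0], [[-0.22, 0.77, 0], [0, 0, 0], 0], [[-0.22, 0.77, 0], [0, 0, 0], 0], [[-0.22, 0.77, 0], [0, 0, 0], 0], [[0, 0, 0], [0, 0, 0], 0]]}}

```text
t: 8.55
eef_pos: [518.2, 76.7, 41.4]
tcp_rot: [-3.141, 0.642, 1.845]
ft_force: [-0.0, 0.1, -2.2]
opening: 0.127
grip_force: 30.0
```

Request:
{"api": "move_arm", "payload": {"commands": [[[-0.3, 0.77, 0.1], [0, 0, 0], 0], [[-0.3, 0.77, 0.1], [0, 0, 0], 0], [[-0.3, 0.77, 0.1], [0, 0, 0], 0], [[-0.3, 0.77, 0], [0, 0, 0], 0], [[-0.3, 0.77, 0], [0, 0, 0], 0], [[0, 0, 0], [0, 0, 0], 0]]}}

```text
t: 9.15
eef_pos: [503.3, 115.1, 44.7]
tcp_rot: [-3.141, 0.642, 1.845]
ft_force: [-0.2, 0.2, -2.0]
opening: 0.124
grip_force: 30.0
```

```bash
python3 - <<'E'
from h import *
s=state();print({k:np.round(s[k],2) for k in("t","eef_pos","tcp_rot","ft_force","joints","moment","opening","grip_force")})
w=read_camera("wrist");a=read_camera("scene")
cv2.imwrite("pics/w4.png",np.vstack([cv2.resize(w[120:260,160:480],(640,280)),cv2.resize(a[140:240,240:440],(640,320))]))
E
```

```text
{'t': np.float64(9.15), 'eef_pos': array([503.29, 115.06,  44.71]), 'tcp_rot': array([-3.14,  0.64,  1.84]), 'ft_force': array([-0.16,  0.23, -1.96]), 'joints': array([ 0.41,  0.7 ,  1.96, -0.93,  0.84,  0.9 ]), 'moment': array([ 0.66, -0.  ,  0.05]), 'opening': np.float64(0.12), 'grip_force': np.float64(30.0)}
```

View pics/w4.png

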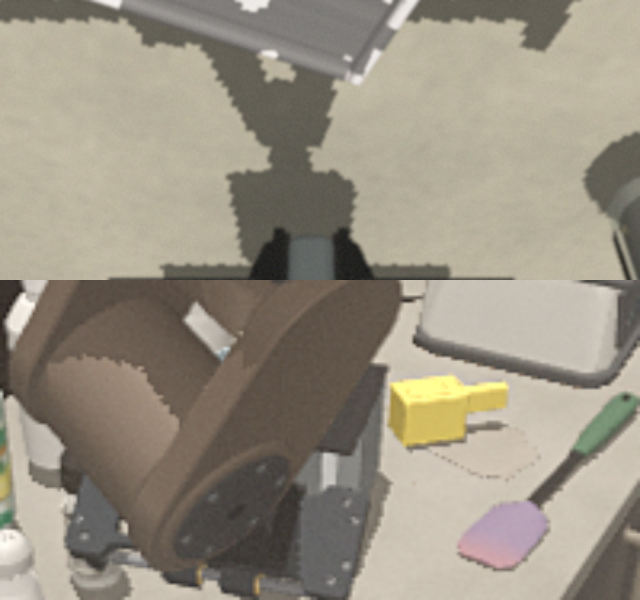

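The pack is out and hanging, reading about 2 N, with the jar clear. I'll carry it to the tray, turning 25° so the gripper body keeps off the shelf.

Request:
{"api": "move_arm", "payload": {"commands": [[[-1, 1, 0.4], [0, 0, 2], 0], [[-1, 1.5, 0.4], [0, 0, 2.5], 0], [[-1, 1.5, 0.4], [0, 0, 2.5], 0], [[-1, 1.5, 0], [0, 0, 2.5], 0], [[-1, 1.5, 0], [0, 0, 2.5], 0], [[-1, 1.5, 0], [0, 0, 2.5], 0], [[-1, 1.5, 0], [0, 0, 2.5], 0], [[-1, 1.5, 0], [0, 0, 2.5], 0], [[-1, 1.5, 0], [0, 0, 2.5], 0], [[-0.6, 1.4, 0], [0, 0, 3], 0]]}}

```text
t: 10.25
eef_pos: [406.4, 258.7, 56.9]
tcp_rot: [-3.14, 0.642, 2.284]
ft_force: [0.3, -0.5, -1.6]
opening: 0.124
grip_force: 30.0
```

```bash
python3 - <<'E'
from h import *
s=state();print({k:np.round(s[k],2) for k in("t","eef_pos","tcp_rot","ft_force","joints","moment","opening","grip_force")})
w=read_camera("wrist");a=read_camera("scene");b=read_camera("top")
cv2.imwrite("pics/w5.png",np.vstack([cv2.resize(w[80:400],(640,320)),np.hstack([cv2.resize(a[180:340,200:400],(320,256)),cv2.resize(b[180:300,180:330],(320,256))])]))
E
```

```text
{'t': np.float64(10.25), 'eef_pos': array([406.39, 258.69,  56.92]), 'tcp_rot': array([-3.14,  0.64,  2.28]), 'ft_force': array([ 0.27, -0.51, -1.64]), 'joints': array([ 0.77,  0.64,  2.07, -1.03,  0.77,  0.94]), 'moment': array([0.54, 0.32, 0.  ]), 'opening': np.float64(0.12), 'grip_force': np.float64(30.0)}
```

View pics/w5.png

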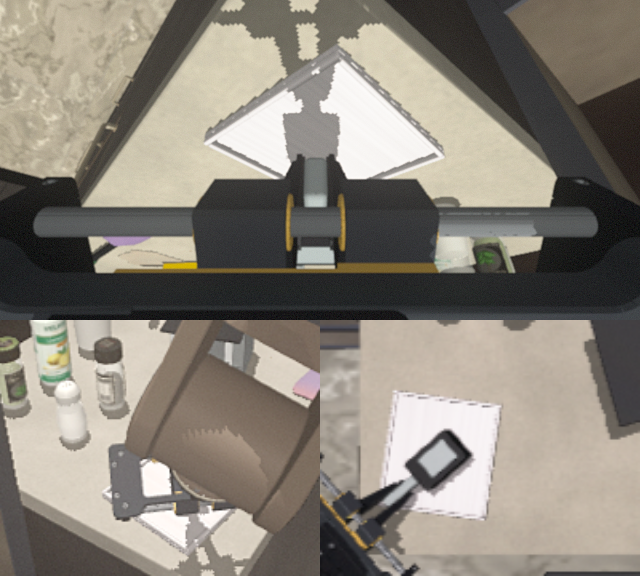

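The top view shows the pack level over the middle of the tray. I'll lower it, turning a little to keep joint 4 off its limit.

Request:
{"api": "move_arm", "payload": {"commands": [[[-0.1, -0.1, -0.4], [0, 0, 2.4], 0], [[-0.1, -0.1, -0.4], [0, 0, 2.4], 0], [[-0.1, -0.1, -0.4], [0, 0, 2.4], 0], [[-0.1, -0.1, -0.4], [0, 0, 2.4], 0], [[-0.1, -0.1, -0.4], [0, 0, 2.4], 0], [[0, 0, -0.3], [0, 0, 0], 0], [[0, 0, -0.3], [0, 0, 0], 0], [[0, 0, -0.2], [0, 0, 0], 0], [[0, 0, 0], [0, 0, 0], 0]]}}

```text
t: 11.3
eef_pos: [402.3, 273.2, 48.2]
tcp_rot: [-3.103, 0.621, 2.488]
ft_force: [0.3, 0.2, -2.3]
opening: 0.128
grip_force: 30.0
```

```bash
python3 - <<'E'
from h import *
s=state();print({k:np.round(s[k],2) for k in("t","eef_pos","tcp_rot","ft_force","joints","moment")})
E
```

```text
{'t': np.float64(11.3), 'eef_pos': array([402.35, 273.15,  48.24]), 'tcp_rot': array([-3.1 ,  0.62,  2.49]), 'ft_force': array([ 0.31,  0.16, -2.28]), 'joints': array([ 0.79,  0.64,  2.11, -1.13,  0.7 ,  0.89]), 'moment': array([0.43, 0.36, 0.01])}
```

Turning that way made joint 4 worse. I'll go back towards the original heading and further out, computing the exact correction.

```bash
python3 - <<'E'
from h import *
from scipy.spatial.transform import Rotation as R
s=state();r=R.from_euler("xyz",s["tcp_rot"]);t=R.from_euler("xyz",[np.pi,.642,2.05])
print(np.degrees((t*r.inv()).as_rotvec()),np.array([433,256,50])-s["eef_pos"])
E
```

```text
[  0.21386157  -2.15404426 -23.82250767] [ 30.65080339 -17.1545939    1.75654387]
```

Request:
{"api": "move_arm", "payload": {"commands": [[[0.6, -0.3, 0.1], [0.04, -0.4, -4.8], 0], [[0.6, -0.3, 0.1], [0.04, -0.4, -4.8], 0], [[0.6, -0.3, 0], [0.04, -0.4, -4.8], 0], [[0.6, -0.4, 0], [0.04, -0.4, -4.8], 0], [[0.6, -0.4, 0], [0.04, -0.5, -4.6], 0], [[0, 0, 0], [0, 0, 0], 0]]}}

```text
t: 11.9
eef_pos: [433.3, 256.2, 50.4]
tcp_rot: [3.141, 0.641, 2.048]
ft_force: [1.1, 0.7, -2.4]
opening: 0.125
grip_force: 30.0
```

```bash
python3 - <<'E'
from h import *
s=state();print({k:np.round(s[k],3) for k in("t","eef_pos","tcp_rot","ft_force","joints","moment")})
E
```

```text
{'t': np.float64(11.9), 'eef_pos': array([433.259, 256.245,  50.371]), 'tcp_rot': array([3.141, 0.641, 2.048]), 'ft_force': array([ 1.058,  0.697, -2.412]), 'joints': array([ 0.718,  0.69 ,  1.95 , -0.851,  0.884,  0.923]), 'moment': array([0.613, 0.158, 0.016])}
```

Request:
{"api": "move_arm", "payload": {"commands": [[[0, 0, -0.4], [0, 0, 0], 0], [[0, 0, -0.4], [0, 0, 0], 0], [[0, 0, -0.4], [0, 0, 0], 0], [[0, 0, -0.4], [0, 0, 0], 0], [[0, 0, -0.4], [0, 0, 0], 0], [[0, 0, -0.4], [0, 0, 0], 0], [[0, 0, 0], [0, 0, 0], 0]]}}

```text
t: 12.6
eef_pos: [432.1, 256.3, 26.1]
tcp_rot: [-3.14, 0.641, 2.052]
ft_force: [-0.5, -0.0, -1.2]
opening: 0.125
grip_force: 30.0
```

Request:
{"api": "move_arm", "payload": {"commands": [[[0, 0, -0.15], [0, 0, 0], 0], [[0, 0, -0.15], [0, 0, 0], 0], [[0, 0, 0], [0, 0, 0], 0]]}}

```text
t: 12.9
eef_pos: [432.3, 256.3, 23.5]
tcp_rot: [-3.141, 0.641, 2.052]
ft_force: [-0.7, 0.6, -2.2]
opening: 0.125
grip_force: 30.0
```

```bash
python3 - <<'E'
from h import *
s=state();print({k:np.round(s[k],3) for k in("t","eef_pos","tcp_rot","ft_force","joints","moment")})
E
```

```text
{'t': np.float64(12.9), 'eef_pos': array([432.273, 256.335,  23.548]), 'tcp_rot': array([-3.141,  0.641,  2.052]), 'ft_force': array([-0.679,  0.57 , -2.19 ]), 'joints': array([ 0.72 ,  0.738,  1.959, -0.888,  0.847,  0.978]), 'moment': array([ 0.583,  0.15 , -0.066])}
```

Request:
{"api": "move_arm", "payload": {"commands": [[[0, 0, -0.1], [0, 0, 0], 0], [[0, 0, -0.1], [0, 0, 0], 0], [[0, 0, 0], [0, 0, 0], 0]]}}

```text
t: 13.2
eef_pos: [432.3, 256.3, 21.5]
tcp_rot: [-3.141, 0.641, 2.052]
ft_force: [0.2, -0.6, -1.9]
opening: 0.123
grip_force: 30.0
```

Request:
{"api": "move_arm", "payload": {"commands": [[[0, 0, -0.1], [0, 0, 0], 0], [[0, 0, -0.1], [0, 0, 0], 0], [[0, 0, 0], [0, 0, 0], 0]]}}

```text
t: 13.5
eef_pos: [432.4, 256.4, 19.8]
tcp_rot: [-3.142, 0.642, 2.051]
ft_force: [-0.6, 0.8, 0.8]
opening: 0.123
grip_force: 30.0
```

```bash
python3 - <<'E'
from h import *
s=state();print({k:np.round(s[k],3) for k in("t","eef_pos","tcp_rot","ft_force","joints","moment")})
E
```

```text
{'t': np.float64(13.5), 'eef_pos': array([432.378, 256.361,  19.824]), 'tcp_rot': array([-3.142,  0.642,  2.051]), 'ft_force': array([-0.644,  0.793,  0.773]), 'joints': array([ 0.72 ,  0.745,  1.96 , -0.894,  0.843,  0.987]), 'moment': array([ 0.165, -0.004,  0.045])}
```

The pack touches down at 19.8 mm, matching the 19.7 mm predicted. I'll release and back off along the tool axis.

Request:
{"api": "move_arm", "payload": {"commands": [[[0, 0, 0], [0, 0, 0], 0.45], [[0, 0, 0], [0, 0, 0], 0.45], [[0, 0, 0], [0, 0, 0], 0.45], [[0, 0, 0], [0, 0, 0], 0.45], [[0, 0, 0], [0, 0, 0], 0.45], [[0, 0, 0], [0, 0, 0], 0.45]]}}

```text
t: 14.1
eef_pos: [432.3, 256.4, 19.6]
tcp_rot: [-3.141, 0.641, 2.051]
ft_force: [1.3, -0.3, -0.0]
opening: 0.446
grip_force: 0.0
```

Request:
{"api": "move_arm", "payload": {"commands": [[[-0.3, 0.5, 0.8], [0, 0, 0], 0.45], [[-0.3, 0.5, 0.8], [0, 0, 0], 0.45], [[-0.3, 0.5, 0.8], [0, 0, 0], 0.45], [[-0.3, 0.5, 0.8], [0, 0, 0], 0.45], [[-0.3, 0.5, 0.8], [0, 0, 0], 0.45], [[0, 0, 2], [0, 0, 0], 0.45], [[0, 0, 3], [0, 0, 0], 0.45], [[0, 0, 3], [0, 0, 0], 0.45], [[0, 0, 0], [0, 0, 0], 0.45]]}}

```text
t: 15.0
eef_pos: [417.9, 282.5, 143.2]
tcp_rot: [3.135, 0.64, 2.048]
ft_force: [-0.8, -0.6, -0.2]
opening: 0.449
grip_force: 0.0
```

```bash
python3 - <<'E'
from h import *
s=state();print({k:np.round(s[k],2) for k in("t","eef_pos","ft_force","opening","grip_force")})
a=read_camera("scene");b=read_camera("top")
cv2.imwrite("pics/w6.png",np.hstack([cv2.resize(a[160:340,180:400],(400,327)),cv2.resize(b[130:310,180:400],(400,327))]))
E
```

```text
{'t': np.float64(15.0), 'eef_pos': array([417.9 , 282.51, 143.16]), 'ft_force': array([-0.8 , -0.62, -0.24]), 'opening': np.float64(0.45), 'grip_force': np.float64(0.0)}
```

View pics/w6.png

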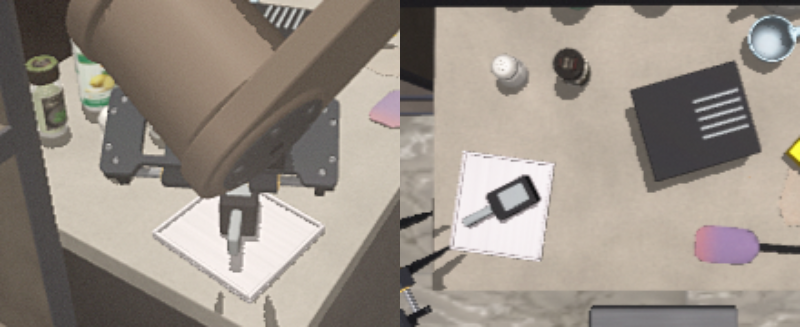

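The top view shows the pack flat in the tray, with its centre at about (515,198) against the tray's (503,206). The jar, cup and shaker haven't moved and the arm is clear.

```bash
python3 -c "
from cell import env
print(env.job_done())"
```

```text
the job is handed in; nothing more can be done
None
```

The battery pack is out of the station and standing flat in the tray, released; jar, cup and shaker still stand where they were, and the job was handed in at about 15 s (the hand-in returned no verdict).

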